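Lift a fresh plaster casting out of its mould by its loop

ROBOT

A 6-joint arm with a two-finger parallel gripper is mounted at the origin on the work surface. World frame = base frame: x ahead of the robot, y to its left, z up, the work surface at z = 0. Lengths are in m, angles in rad, forces in N, time in s.
With the tool pointing down it reaches from about 0.35 to 0.775 m from the base axis. Payload 7.3 kg.
Tool frame: the origin (TCP) lies on the mounting face of the last link; the fingertips stand 178 mm ahead of it and the grasp point (between the pads) lies 159 mm ahead of it (robot.tcp_to_tips is the distance from the TCP to the fingertips, in m); z points along the fingers, y is the direction in which the jaws open and shut (so a half turn about z gives the same grasp; the last joint's range is limited). The gripper opens to 92 mm and grips with 3 to 60 N. Pads are 19 mm wide; open, the fingers measure 130 mm over their backs; the gripper's body (75 mm by 190 mm) begins 47 mm behind the grasp point.
Start: joints at [-1.447, 0.342, 1.524, -0, 1.275, -0.146], TCP at [0.14, -0.506, 0.405] pointing down, gripper open.
Joint ranges: [-2.53, 2.53], [-0.77, 2.02], [0.04, 2.7], [-1, 4.14], [0.28, 2.66], [-3.11, 3.11]. Speed limits (rad/s): [2.57, 2.57, 3.14, 3.14, 3.14, 3.14].

INTERFACE

Orientations are given as [roll, pitch, yaw] about the fixed x, y, z axes, in that order (R = Rz(yaw) Ry(pitch) Rx(roll)).
In Python, from cell import robot, viewer gives the robot as it stands.
- The arm moves only by the shell command python3 -m creep 'ROWS' [OPENING] [FORCE]. ROWS is JSON, a list that holds one entry, the list of rows, each a list of 6 numbers: the shift along the world's x, y, z in mm, then the turn, a rotation vector about the world's x, y, z in degrees. A call has 1 to 5 rows; each row shifts and turns the pose as measured when the row begins; what a row does not reach is not made up. A row lasts 1/12 s, in which the tool goes at most 41.7 mm and 7.16 degrees, less where a joint would pass 70% of its speed; a pose out of reach is approached as far as the arm can. A call with a gripper value outside its range is refused whole. OPENING is the closure, from -1 (fully open) to 1 (shut), set as the call begins (- or left out, the last holds). The fingers move at their own pace and stop on an object; FORCE is the grip in N (left out, the last holds). Time passes only in rows, so rows that do not move let the fingers close. It gives the time, the measured TCP pose, the force and the opening at its end, in the units of the state.
- robot.observe(): the state, without advancing time (a new reading comes with each control period).
- viewer.read_camera(name): name is "scene" or "side" or "wrist"; returns the picture (400x640x3 uint8, blue, green, red); there is no depth.
- viewer.camera_model(name): a dict with "fx", "fy", "cx", "cy" (pixels), "pose" (4x4, takes a point from camera to world coordinates); the wrist camera has in their place "mount" (4x4, takes a point from camera to tool coordinates, whose origin is the TCP and whose axes are the flange's). Camera axes: x right, y up, looking along -z (the intrinsics and any distortion apply to the point x, -y, -z); pixel columns grow to the right and rows downward; lengths in m; the calibration is good to about 2 mm. A picture is of the moment at which its call begins: read the wrist's pose just before it. camera_model takes no time and is no camera call.
- robot.hand_in(): hands the job in, once; it reports no verdict.
The state is a dict: "time": time; "qpos": joint angles; "qvel": joint speeds; "joint_efforts": joint torques, N m; "tool_pos": TCP position; "tool_rot": TCP orientation; "contact_force": force on the tool from outside, world axes, zero at the start; "torque": the same for the moment, N m; "opening": finger opening in m.
Only numpy, scipy, OpenCV 4.12 (cv2) and the standard library are available. Lean on these libraries where they do the work, as an engineer would, in place of code of your own. Each camera call takes 0.05 s, during which the arm holds its last target. There are 200 camera calls.

TASK

The plaster lid has just set and its faces must not be touched: take the wooden lifting rod from its tray, put it through the strap loop on top of the casting and lift the casting out of the mould with it, without dropping or tipping it. Set the casting down squarely in the middle of the cork drying board, draw the rod fully out of the loop and lay it back on its tray, without touching the casting with the gripper or disturbing the plant, the bottle or the jar.

Things in the scene. Friction and masses are not known exactly. Their poses are not given: they have to be found in the camera images.
- mould: Fixed wooden casting mould, an open rectangular box 137 mm (x) by 113 mm (y) by 30 mm high, cavity 105 x 81 mm and 22 mm deep (cavity floor 8 mm above the table). Origin: centre of its underside, z up.
- casting: Plaster slab 100 mm (x) by 76 mm (y) by 28 mm thick, 160 to 320 g, lying in the mould with 6 mm standing above the rim, with 2.5 mm of play on each side. A steel strap loop (an arch 42 mm wide in x, 18 mm deep in y, its top 68 mm above the slab's underside) stands on the middle of its top face. Origin: centre of the slab's underside, z up.
- loop (a point): Middle of the loop's opening, 45 mm above the casting's underside (frame as the casting's). The opening runs through along the casting's y axis; it is 30 mm wide in x and reaches from 28 mm to 62 mm above the casting's underside (narrowing to 12 mm over the last 12 mm so that a rod lifted in it centres itself).
- board: Fixed flat cork drying board 160 mm (x) by 130 mm (y) by 15 mm high. Origin: centre of its underside.
- tray: Fixed flat wooden tool tray, no rim, 72 mm (x) by 230 mm (y) by 8 mm high. Origin: centre of its underside.
- rod: Loose wooden lifting rod, 90 g: a dark block handle 26 mm wide (x), 90 mm long (y from -45 to +45) and 34 mm tall, with a round dowel 10 mm thick and 100 mm long sticking out of its +y end at 17 mm above the handle's underside. Starts lying on the tray with the dowel toward the tray's +y end. Origin: centre of the handle's underside, z up.
- rod_tip (a point): Free end of the dowel, 145 mm along the rod's +y from its origin and 17 mm above the handle's underside.
- rod_root (a point): Point on the dowel's axis where it leaves the handle, 50 mm along the rod's +y from its origin.
- plant: Bystander: terracotta pot 102 mm across, 80 mm tall, with leaves to about 170 mm. Origin: centre of its underside.
- lotion: Bystander: amber pump bottle 56 mm across, 160 mm tall. Origin: centre of its underside.
- cream: Bystander: low round jar 60 mm across, 42 mm tall. Origin: centre of its underside.

How it is judged:
On the way, in this order (a step that is already met when the one before it is completed fails the run):
1. the dowel is through the loop: its tip at least 12 mm past the loop's middle on one side, its root on the other (x of rod_tip in the frame of loop between -0.035 and 0.035 m and z of rod_tip in the frame of loop between -0.03 and 0.03 m and x of rod_root in the frame of loop between -0.035 and 0.035 m and z of rod_root in the frame of loop between -0.03 and 0.03 m and ((y of rod_tip in the frame of loop above 0.012 m and y of rod_root in the frame of loop below -0.012 m) or (y of rod_tip in the frame of loop below -0.012 m and y of rod_root in the frame of loop above 0.012 m))), for 0.1 s.
2. the casting hangs on the rod clear of the mould, its underside at least 15 mm above the mould's rim (all of step 1 and height (world z) of casting above 0.045 m and contact force between rod and casting above 0.3 N), for 0.2 s.
3. the casting stands flat on the cork board, centred within 25 mm along each of the board's axes and square with it within 20 degrees, at rest (x of casting in the frame of board between -0.025 and 0.025 m and y of casting in the frame of board between -0.025 and 0.025 m and z of casting in the frame of board between 0.01 and 0.02 m and angle between casting's own z axis and vertical below 0.1 rad and angle between the x axis of casting and the x axis of board, either way round below 0.35 rad and linear speed of casting below 0.03 m/s), for 0.2 s.
4. the rod is drawn fully out of the loop, tip and root both on one side and at least 12 mm from the loop's middle ((y of each of rod_tip, rod_root in the frame of loop above 0.012 m or y of each of rod_tip, rod_root in the frame of loop below -0.012 m)), for 0.1 s.
At the end, for the whole second after the job is handed in: Casting at rest flat on the cork board, centre within 25 mm of the board's along both its axes, square within 20 degrees; rod clear of the casting, lying still on the tray, handle flat, along it within 17 degrees, handle's middle within 25 mm of its centre line and 80 mm of its middle (all of step 3 and contact force between rod and casting below 0.05 N and x of rod in the frame of tray between -0.025 and 0.025 m and y of rod in the frame of tray between -0.08 and 0.08 m and z of rod in the frame of tray below 0.014 m and angle between rod's own z axis and vertical below 0.15 rad and angle between the y axis of rod and the y axis of tray, either way round below 0.3 rad and linear speed of rod below 0.03 m/s); the robot touches nothing.
It fails at once if the gripper or arm touches the casting (more than 0.5 N) (contact force between any of the fingers, the arm and casting above 0.5 N).
It fails at once if the casting is tipped by more than 30 degrees (angle between casting's own z axis and vertical above 0.52 rad).
It fails at once if the casting is dropped or jerked: it moves faster than 0.5 m/s (linear speed of casting above 0.5 m/s).
It fails at once if the plant, the pump bottle or the jar is moved by more than 20 mm (distance of any of plant, lotion, cream from where it was at the start of the episode above 0.02 m).
It also fails if it takes over 58 s, if anything falls off the work surface, if the arm or the gripper's body presses on something with over 40 N, if the wrist force passes 120 N, or if a joint passes its speed limit or range.

## Working session

There is one attempt and no reset: what is moved stays moved. The work goes in short steps, Python scripts to look and compute and a shell command to move; the robot and the scene stay as the last step left them, time stands still between calls to the robot, and variables do not carry over. Pictures are saved under pics/ and viewed, about 8 in all and at most 12, crops included, and the job is handed in when it is done.

```bash
ls; mkdir -p pics; python3 - <<'E'
from cell import robot, viewer
import cv2, numpy as np
np.set_printoptions(precision=4,suppress=True)
print(robot.observe())
for n in ("scene","side"):
    cv2.imwrite(f"pics/{n}0.png",viewer.read_camera(n)); print(n,viewer.camera_model(n))
print(viewer.camera_model("wrist"))
E
```

```text
pics
{'time': 0.0, 'qpos': array([-1.447 ,  0.3427,  1.525 , -0.    ,  1.2754, -0.146 ]), 'qvel': array([-0.0015,  0.0001, -0.001 ,  0.0002, -0.0009,  0.0001]), 'joint_efforts': array([  0.0004, -43.124 , -24.4222,   0.0718,   0.0562,  -0.0001]), 'tool_pos': array([ 0.1399, -0.5059,  0.4041]), 'tool_rot': array([-3.1401, -0.0002,  0.2698]), 'contact_force': array([-0.7305,  0.8301, -0.8236]), 'torque': array([ 0.0129,  0.0044, -0.0068]), 'opening': 0.09201996839988552}
scene {'fx': 371.90584859136766, 'fy': 371.90584859136766, 'cx': 315.9145896894993, 'cy': 202.23063144358673, 'pose': array([[-0.307 , -0.6459,  0.699 ,  1.2659],
       [ 0.9515, -0.193 ,  0.2396,  0.2035],
       [-0.0198,  0.7387,  0.6738,  0.7148],
       [ 0.    ,  0.    ,  0.    ,  1.    ]])}
side {'fx': 476.4075604079449, 'fy': 476.4075604079449, 'cx': 325.8804236289929, 'cy': 196.2557646592674, 'pose': array([[ 0.9739,  0.1317, -0.1851,  0.3715],
       [-0.2262,  0.4894, -0.8422, -1.014 ],
       [-0.0203,  0.8621,  0.5064,  0.653 ],
       [ 0.    ,  0.    ,  0.    ,  1.    ]])}
{'fx': 340.8604311086069, 'fy': 340.8604311086069, 'cx': 322.02142022743465, 'cy': 199.78247984222767, 'mount': array([[-0.0004,  0.9643,  0.2649,  0.0721],
       [ 1.    ,  0.0004,  0.0002,  0.0004],
       [ 0.0001,  0.2649, -0.9643,  0.0216],
       [ 0.    ,  0.    ,  0.    ,  1.    ]])}
```

View pics/scene0.png

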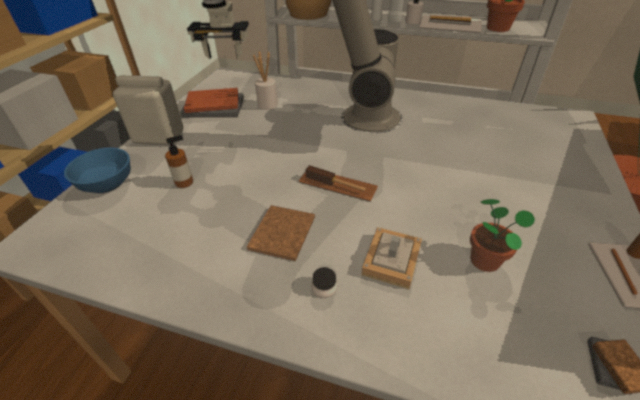

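View pics/side0.png

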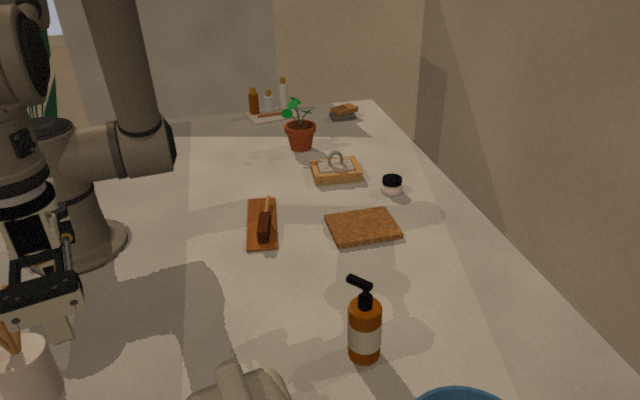

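The scene view shows the tray and rod at about (338,182), with the handle to the left (-y). It also shows the board at (282,232), mould and casting at (393,257), jar at (323,280), plant at (490,245) and bottle at (178,168). The side view agrees.

```bash
cat > h.py <<'E'
from cell import robot, viewer
import cv2, numpy as np
from scipy.spatial.transform import Rotation as R
np.set_printoptions(precision=4,suppress=True)
def cam(n,s=None):
    m=viewer.camera_model(n)
    if "pose" in m: P=m["pose"]
    else:
        s=s or robot.observe(); T=np.eye(4); T[:3,:3]=R.from_euler("xyz",s["tool_rot"]).as_matrix(); T[:3,3]=s["tool_pos"]; P=T@m["mount"]
    return m,P
def ray(c,uv):
    m,P=c; d=np.array([(uv[0]-m["cx"])/m["fx"],-(uv[1]-m["cy"])/m["fy"],-1.]); return P[:3,3],P[:3,:3]@d
def onz(c,uv,z):
    o,d=ray(c,uv); return o+d*(z-o[2])/d[2]
def proj(c,p):
    m,P=c; q=P[:3,:3].T@(np.array(p)-P[:3,3]); return np.array([m["cx"]+m["fx"]*q[0]/-q[2],m["cy"]-m["fy"]*q[1]/-q[2]])
def tri(a,ua,b,ub):
    A=[];B=[]
    for c,u in((a,ua),(b,ub)):
        o,d=ray(c,u); d/=np.linalg.norm(d); M=np.eye(3)-np.outer(d,d); A.append(M);B.append(M@o)
    return np.linalg.lstsq(np.vstack(A),np.hstack(B),rcond=None)[0]
def shot(n,f):
    s=robot.observe(); im=viewer.read_camera(n); cv2.imwrite(f"pics/{f}.png",im); return im,cam(n,s)
E
python3 - <<'E'
from h import *
a=cam("scene");b=cam("side")
for n,u,v,z in (("board",(282,231),(363,226),.015),("mould",(393,258),(336,172),.03),("tray",(338,183),(263,223),.008),("jar",(324,273),(392,180),.042),("plantbase",(488,266),(301,150),0),("lotion",(182,186),(364,360),0),("handle far end",(307,173),(265,235),.034),("dowel tip",(366,189),(268,200),.025)):
    print(n,onz(a,u,z),onz(b,v,z))
E
```

```text
board [ 0.6697 -0.0954  0.015 ] [ 0.6585 -0.1123  0.015 ]
mould [0.6877 0.1919 0.03  ] [0.6574 0.1465 0.03  ]
tray [ 0.4326 -0.0108  0.008 ] [ 0.4289 -0.0273  0.008 ]
jar [0.7846 0.0531 0.042 ] [0.785  0.0398 0.042 ]
plantbase [0.621  0.4099 0.    ] [0.5992 0.3822 0.    ]
lotion [ 0.571 -0.462  0.   ] [ 0.5483 -0.4815  0.    ]
handle far end [ 0.4443 -0.1036  0.034 ] [ 0.4253 -0.1174  0.034 ]
dowel tip [0.456 0.078 0.025] [0.4523 0.0507 0.025 ]
```

```bash
python3 -m creep '[[[21,35,2,0,0,4],[21,35,2,0,0,4],[21,35,2,0,0,4],[21,35,2,0,0,4],[21,35,2,0,0,4]]]' -1 && python3 -m creep '[[[21,35,2,0,0,4],[21,35,2,0,0,4],[21,35,2,0,0,4],[21,35,2,0,0,4],[21,35,2,0,0,4]]]' && python3 -m creep '[[[21,35,2,0,0,4],[21,35,2,0,0,4],[21,35,2,0,0,4],[21,35,2,0,0,4],[21,35,2,0,0,4]]]'
```

```text
time: 0.52
tool_pos: [0.2432, -0.3304, 0.4103]
tool_rot: [-3.136, 0.0, 0.621]
contact_force: [0.7, -0.6, 0.2]
opening: 0.0918
time: 0.93
tool_pos: [0.3473, -0.15, 0.4198]
tool_rot: [-3.135, -0.0, 0.985]
contact_force: [1.4, -0.5, 0.1]
opening: 0.0913
time: 1.35
tool_pos: [0.4512, 0.0307, 0.4299]
tool_rot: [-3.135, 0.0, 1.352]
contact_force: [0.3, -0.2, -0.7]
opening: 0.0917
```

```bash
python3 -m creep '[[[20,28,8,0,0,5],[20,28,8,0,0,5],[9,14,4,0,0,2.5],[0,0,0,0,0,0],[0,0,0,0,0,0]]]'; python3 - <<'E'
from h import *
print(robot.observe()["tool_rot"]); shot("wrist","w1")
E
```

```text
time: 1.77
tool_pos: [0.5035, 0.1123, 0.4482]
tool_rot: [-3.132, -0.001, 1.595]
contact_force: [-0.4, 0.5, -0.5]
opening: 0.0921
[-3.1319 -0.0013  1.5947]
```

View pics/w1.png

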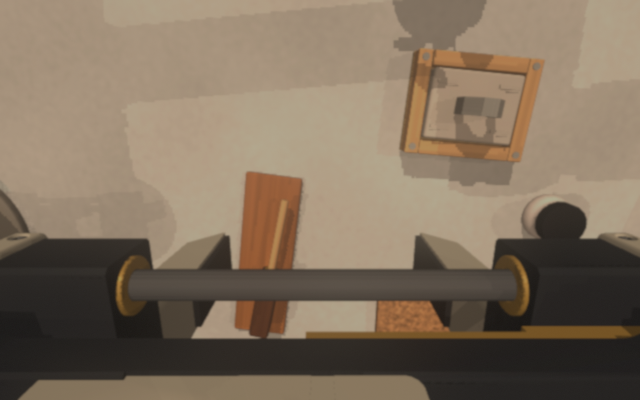

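The wrist view shows the tray's far end at (246,172) and (301,179), with the dowel running from (283,203) to (270,268). The mould's top corners are near (422,49), (543,60), (520,160) and (404,151), and the loop is at about (480,106). The gripper hides the board.

```bash
python3 - <<'E'
from h import *
im=cv2.imread("pics/w1.png"); c=cam("wrist")
for n,u,z in (("mould tl",(428,51),.03),("tr",(543,60),.03),("br",(520,160),.03),("bl",(404,151),.03),("looptopL",(456,97),.076),("looptopR",(504,100),.076),("looptopLb",(455,112),.076),("looptopRb",(502,116),.076),("tip",(283,203),.025),("droot",(270,266),.025),("handle far L",(250,334),.034),("handle far R",(267,337),.034),("tray tl",(246,172),.008),("tray tr",(301,179),.008),("bl",(236,331),.008),("br",(285,334),.008)):
    print(n,onz(c,u,z)[:2])
big=np.hstack([cv2.resize(im[40:170,395:550],None,fx=3,fy=3,interpolation=2)[:390,:465],cv2.resize(im[165:295,225:310],None,fx=3,fy=3,interpolation=2)]); cv2.imwrite("pics/w1c.png",big)
s=cv2.imread("pics/scene0.png"); t=cv2.imread("pics/side0.png")
for n,i,(x0,y0,x1,y1) in (("scene",s,(235,195,325,270)),("side",t,(315,195,410,260))):
    h=cv2.cvtColor(i[y0:y1,x0:x1],cv2.COLOR_BGR2HSV); m=(h[...,1]>110).astype(np.uint8)*255
    m=cv2.morphologyEx(m,cv2.MORPH_OPEN,np.ones((3,3))); k=max(cv2.findContours(m,0,2)[0],key=cv2.contourArea)
    q=cv2.approxPolyDP(cv2.convexHull(k),5,True)[:,0]+[x0,y0]; print(n,q.tolist(),cv2.contourArea(k))
    for p in q: print(onz(cam(n),p,.015)[:2])
E
```

```text
mould tl [0.611  0.2433]
tr [0.7355 0.2369]
br [0.7298 0.1285]
bl [0.5945 0.1357]
looptopL [0.6302 0.1951]
looptopR [0.6775 0.1934]
looptopLb [0.631  0.1809]
looptopRb [0.678  0.1781]
tip [0.4531 0.068 ]
droot [ 0.4357 -0.017 ]
handle far L [ 0.4086 -0.1131]
handle far R [ 0.4313 -0.1171]
tray tl [0.4051 0.1022]
tray tr [0.4739 0.095 ]
bl [ 0.3825 -0.1284]
br [ 0.4524 -0.1312]
scene [[271, 206], [313, 214], [295, 259], [248, 248]] 2238.0
[ 0.5902 -0.1599]
[ 0.5869 -0.0384]
[ 0.7462 -0.0314]
[ 0.7477 -0.1547]
side [[402, 232], [401, 238], [338, 248], [325, 215], [384, 206]] 2234.5
[ 0.739  -0.1594]
[ 0.7281 -0.1814]
[ 0.5792 -0.1819]
[ 0.5818 -0.0417]
[ 0.7364 -0.039 ]
```

View pics/w1c.png

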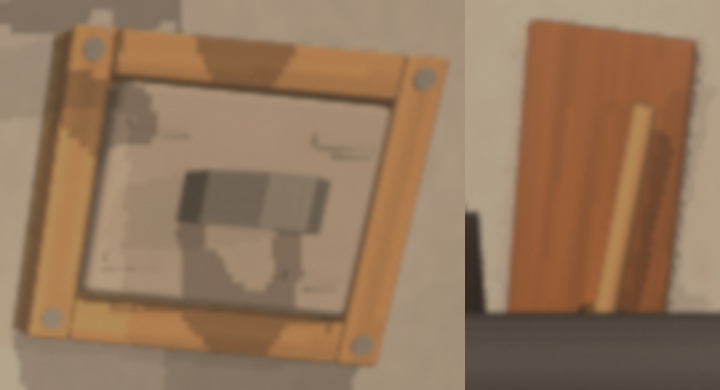

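```bash
python3 - <<'E'
from h import *
c=cam("wrist")
def quad(n,Q,z,o=(395,40)):
    P=np.array([onz(c,(o[0]+a/3,o[1]+b/3),z)[:2] for a,b in Q]); tl,tr,br,bl=P
    e=np.degrees([np.arctan2(*(tr-tl)[::-1]),np.arctan2(*(br-bl)[::-1]),np.arctan2(*(tl-bl)[::-1])-np.pi/2,np.arctan2(*(tr-br)[::-1])-np.pi/2])
    print(n,P.mean(0),"sizes",[np.linalg.norm(d) for d in(tr-tl,br-bl,tl-bl,tr-br)],"yaw",e)
quad("mould",[(70,27),(448,62),(377,364),(28,337)],.03)
quad("slab",[(113,82),(392,104),(344,317),(82,290)],.036)
quad("loop",[(185,170),(328,180),(320,233),(178,222)],.074)
t1=onz(c,(225+175/3,165+105/3),.025);t2=onz(c,(225+142/3,165+310/3),.025); d=t1-t2
print("dowel",t1,t2,"dir deg from y",np.degrees(np.arctan2(d[0],d[1])))
E
```

```text
mould [0.6658 0.1856] sizes [np.float64(0.13689859756661574), np.float64(0.13599956489673962), np.float64(0.11106306268459669), np.float64(0.10953425824990334)] yaw [-3.6748 -3.0348 -2.8257 -3.2885]
slab [0.6641 0.1864] sizes [np.float64(0.10042664155375992), np.float64(0.09984234541831162), np.float64(0.07345043354748645), np.float64(0.07598018926244389)] yaw [-2.9827 -4.4336 -2.9087 -3.376 ]
loop [0.6551 0.1861] sizes [np.float64(0.04732950977447836), np.float64(0.04768165858116676), np.float64(0.016600703539913587), np.float64(0.01697493011057932)] yaw [-2.5419 -2.9749 -0.8039  0.3428]
dowel [0.4536 0.0719 0.025 ] [ 0.4387 -0.0202  0.025 ] dir deg from y 9.201075062185263
```

Measured so far:
- **Casting:** about (0.665, 0.186), yaw -3.3°.
- **Tray:** centre (0.429, -0.016), yaw -5.5°.
- **Rod:** origin about (0.430, -0.071), yaw -9.2°. Its handle end matches to within a few mm.

I'm moving to grasp the handle 22 mm ahead of its middle.

```bash
python3 -m creep '[[[-14,-32,-20,0,0,-5],[-14,-32,-20,0,0,-5],[-14,-32,-20,0,0,-0.6],[-14,-32,-20,0,0,0],[-14,-32,-20,0,0,0]]]' -1 && python3 -m creep '[[[0,0,-30,0,0,0],[0,0,-30,0,0,0],[0,0,-20,0,0,0],[0,0,0,0,0,0]]]'; python3 - <<'E'
from h import *
s=robot.observe();T=R.from_euler("xyz",s["tool_rot"]);print(s["tool_rot"],s["tool_pos"])
g=s["tool_pos"]+T.apply([0,0,.159]);print("grasp pt",g,"jaw",T.apply([0,1,0]),"to go",(np.array([.434,-.0495,.032])-g)*1000)
shot("wrist","w2"); 
E
```

```text
time: 2.23
tool_pos: [0.4285, -0.051, 0.3483]
tool_rot: [-3.141, -0.002, 1.398]
contact_force: [0.8, -1.2, 0.3]
opening: 0.0919
time: 2.57
tool_pos: [0.4194, -0.0608, 0.2635]
tool_rot: [-3.135, -0.0, 1.376]
contact_force: [-2.0, 0.1, -0.6]
opening: 0.0916
[-3.1352 -0.      1.3756] [ 0.4194 -0.0608  0.2635]
grasp pt [ 0.4184 -0.0606  0.1045] jaw [ 0.981  -0.1939 -0.0064] to go [ 15.6019  11.0655 -72.5267]
```

```bash
python3 -m creep '[[[8,6,-10,0,0,1],[8,5,-15,0,0,1],[0,0,-15,0,0,0],[0,0,0,0,0,0]]]' && python3 - <<'E'
from h import *
s=robot.observe();T=R.from_euler("xyz",s["tool_rot"]);print(s["tool_rot"])
g=s["tool_pos"]+T.apply([0,0,.159]);print("to go",(np.array([.434,-.0495,.032])-g)*1000)
shot("wrist","w3"); 
E
```

```text
time: 2.95
tool_pos: [0.4366, -0.0517, 0.2294]
tool_rot: [3.139, 0.002, 1.407]
contact_force: [-0.9, 0.2, -0.4]
opening: 0.0919
[3.1389 0.0017 1.4066]
to go [ -2.9795   2.5501 -38.3752]
```

View pics/w3.png

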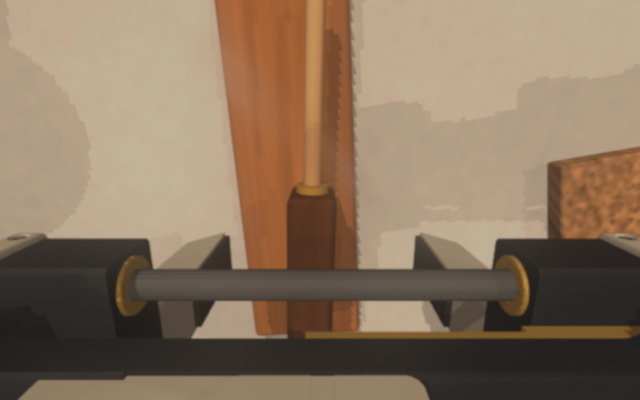

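The dowel is at column 313 and vertical in the image, so the jaws are aligned with it. The handle's front end is at (311,195), and a board corner shows at (548,165).

```bash
python3 - <<'E'
from h import *
s=robot.observe();c=cam("wrist",s);T=R.from_euler("xyz",s["tool_rot"])
g=s["tool_pos"]+T.apply([0,0,.159])
e=(onz(c,(290,197),.042)+onz(c,(333,197),.042))/2; print("handle front top",e,"width",onz(c,(290,197),.042)-onz(c,(333,197),.042))
d1=onz(c,(315,5),.025);d2=onz(c,(313,175),.025);d=d1-d2;print("dowel yaw",np.degrees(np.arctan2(d[0],d[1])),"tool",90-np.degrees(s["tool_rot"][2]))
u=d/np.linalg.norm(d); tgt=e-u*.022; print("grasp to go",(tgt-g)*1000)
print("board corner",onz(c,(548,165),.015))
E
```

```text
handle front top [ 0.4381 -0.0252  0.042 ] width [-0.0215  0.0036 -0.    ]
dowel yaw 10.503202174011601 tool 9.413036970206491
grasp to go [ -3.6828   5.4574 -29.5511]
board corner [ 0.5737 -0.0359  0.015 ]
```

```bash
python3 -m creep '[[[-3,4,-15,0,0,0],[0,0,-15,0,0,0],[0,0,-6,0,0,0],[0,0,0,0,0,0],[0,0,0,0,0,0]]]'
```

```text
time: 3.42
tool_pos: [0.4361, -0.0492, 0.2013]
tool_rot: [3.125, 0.004, 1.404]
contact_force: [-0.6, -0.3, -0.5]
opening: 0.0923
```

```bash
python3 -m creep '[[[0,0,-5,0.4,0.9,0],[0,0,-3,0,0,0],[0,0,0,0,0,0]]]' && python3 -m creep '[[[0,0,0,0,0,0],[0,0,0,0,0,0],[0,0,0,0,0,0],[0,0,0,0,0,0],[0,0,0,0,0,0]]]' 1 50 && python3 -m creep '[[[0,0,0,0,0,0],[0,0,0,0,0,0],[0,0,0,0,0,0],[0,0,0,0,0,0],[0,0,0,0,0,0]]]'
```

```text
time: 3.67
tool_pos: [0.437, -0.0497, 0.1954]
tool_rot: [3.139, -0.001, 1.404]
contact_force: [-0.1, 0.6, 0.3]
opening: 0.0919
time: 4.08
tool_pos: [0.4372, -0.0498, 0.196]
tool_rot: [3.138, -0.001, 1.404]
contact_force: [-0.4, 0.9, 0.7]
opening: 0.063
time: 4.5
tool_pos: [0.437, -0.0497, 0.196]
tool_rot: [3.139, -0.001, 1.404]
contact_force: [-1.2, 0.5, 0.7]
opening: 0.0298
```

```bash
python3 -m creep '[[[0,0,-5,0,0,0],[0,0,-4,0,0,0],[0,0,0,0,0,0]]]' 0 50 && python3 -m creep '[[[0,0,-2,0,0,0],[0,0,0,0,0,0],[0,0,0,0,0,0],[0,0,0,0,0,0],[0,0,0,0,0,0]]]' 1 55 && python3 -m creep '[[[0,0,0,0,0,0],[0,0,0,0,0,0],[0,0,0,0,0,0],[0,0,0,0,0,0],[0,0,0,0,0,0]]]'
```

```text
time: 4.75
tool_pos: [0.4374, -0.0498, 0.1864]
tool_rot: [3.137, -0.0, 1.404]
contact_force: [-0.4, -0.7, 0.5]
opening: 0.0439
time: 5.17
tool_pos: [0.4364, -0.0496, 0.1868]
tool_rot: [3.14, -0.0, 1.405]
contact_force: [-0.5, 0.9, 3.0]
opening: 0.0259
time: 5.58
tool_pos: [0.4365, -0.0496, 0.1868]
tool_rot: [3.14, -0.0, 1.405]
contact_force: [-0.5, 0.3, 5.0]
opening: 0.0259
```

Gripped at 25.9 mm. Next I lift, move to a spot short of the loop and turn to match the casting's yaw.

```bash
python3 -m creep '[[[0,0,10,0,0,0],[0,0,20,0,0,0],[0,0,25,0,0,0],[10,0,20,0,0,0],[25,8,0,0,0,2]]]' && python3 -m creep '[[[37,14,0,0,0,2],[37,14,0,0,0,1],[37,14,0,0,0,1],[37,14,0,0,0,0],[25,10,0,0,0,0]]]' && python3 -m creep '[[[0,0,0,0,0,0],[0,0,0,0,0,0]]]'; python3 - <<'E'
from h import *
shot("wrist","w4");shot("scene","s4");im,_=shot("side","d4")
w=cv2.imread("pics/w4.png"); s=cv2.imread("pics/s4.png")
cv2.imwrite("pics/m4.png",np.vstack([cv2.resize(w,(480,300)),np.hstack([cv2.resize(s[150:300,270:430],(240,225)),cv2.resize(im[120:270,240:400],(240,225))])]))
E
```

```text
time: 6.0
tool_pos: [0.4679, -0.0416, 0.2615]
tool_rot: [-3.13, -0.001, 1.438]
contact_force: [1.4, -1.6, -1.0]
opening: 0.0259
time: 6.42
tool_pos: [0.6462, 0.027, 0.2615]
tool_rot: [-3.13, -0.001, 1.509]
contact_force: [-0.4, -0.9, -0.2]
opening: 0.0258
time: 6.58
tool_pos: [0.65, 0.0296, 0.2589]
tool_rot: [-3.131, -0.002, 1.512]
contact_force: [-0.2, -0.4, -0.2]
opening: 0.026
```

View pics/m4.png

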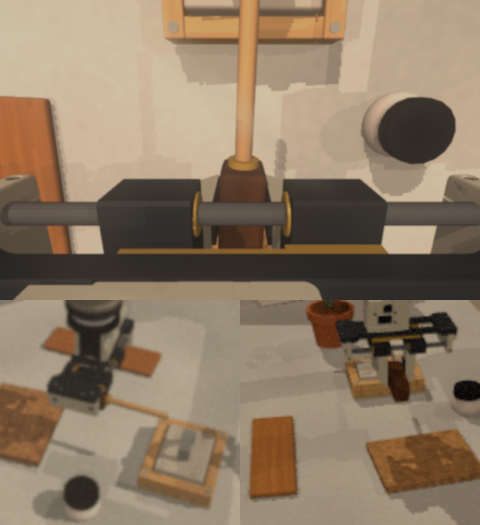

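The wrist view shows the dowel running up column 247 of the reduced picture, between the mould's near bolts at (173,28) and (333,28). The jar stands well clear. The scene crop shows the dowel tip just short of the mould and pointing at the loop.

```bash
python3 - <<'E'
from h import *
im=cv2.imread("pics/w4.png");s=robot.observe();c=cam("wrist",s);T=R.from_euler("xyz",s["tool_rot"])
print("grasp",s["tool_pos"]+T.apply([0,0,.159]),s["tool_pos"])
z=s["tool_pos"][2]-.1618
h=cv2.cvtColor(im,cv2.COLOR_BGR2HSV)
pts=[]
for v in range(70,205,15):
    r=h[v,270:400]; k=np.where((r[:,1]>95))[0]+270
    if len(k): pts.append([(k.min()+k.max())/2,v]); print(v,k.min(),k.max())
P=np.array([onz(c,p,z) for p in pts]); f=np.polyfit(P[:,1],P[:,0],1); print("slope deg",np.degrees(np.arctan(f[0])),"x at loop y",np.polyval(f,.186),"x at tip y",np.polyval(f,.15))
for p in ((231,37),(444,37),(218,54),(460,54)): print(onz(c,p,.03))
cv2.imwrite("pics/m5.png",np.vstack([cv2.resize(cv2.imread("pics/s4.png")[180:300,330:450],None,fx=4,fy=4,interpolation=2)]))
E
```

```text
grasp [0.647  0.0291 0.1007] [0.6487 0.0287 0.2597]
70 318 342
85 317 341
100 317 340
115 317 339
130 316 338
145 316 337
160 316 336
175 315 335
190 314 335
slope deg 5.863330561923715 x at loop y 0.6637396292019548 x at tip y 0.6600426756950684
[0.6029 0.1406 0.03  ]
[0.7218 0.1332 0.03  ]
[0.5943 0.1323 0.03  ]
[0.7311 0.1238 0.03  ]
```

View pics/m5.png

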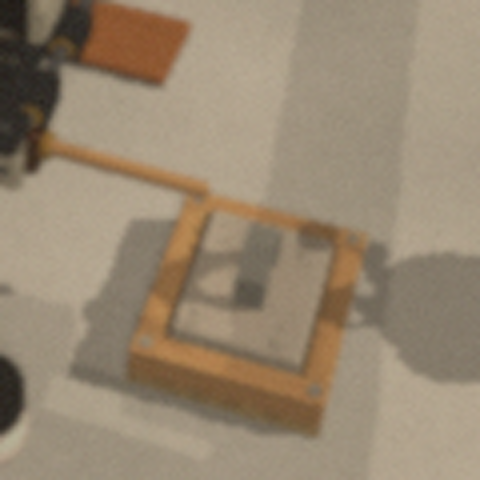

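```bash
python3 -m creep '[[[1,0,-15,0,0,0],[1,0,-15,0,0,0],[1,0,-12,0,0,0],[0,0,-2,0,0,0],[0,0,0,0,0,0]]]'; python3 - <<'E'
from h import *
c=cam("scene");print("tip@.098 before",onz(c,(381.8,227),.098))
s=robot.observe();print(s["tool_rot"],s["tool_pos"])
im,_=shot("scene","s6");d,cd=shot("side","d6")
cv2.imwrite("pics/m6.png",np.hstack([cv2.resize(im[180:300,330:450],None,fx=4,fy=4,interpolation=2),cv2.resize(d[130:210,280:380],None,fx=3.2,fy=6,interpolation=2)]))
E
```

```text
time: 7.15
tool_pos: [0.6481, 0.0257, 0.216]
tool_rot: [-3.13, -0.001, 1.507]
contact_force: [0.1, 0.1, -1.4]
opening: 0.0259
tip@.098 before [0.6627 0.1541 0.098 ]
[-3.1298 -0.0013  1.507 ] [0.6481 0.0257 0.216 ]
```

View pics/m6.png

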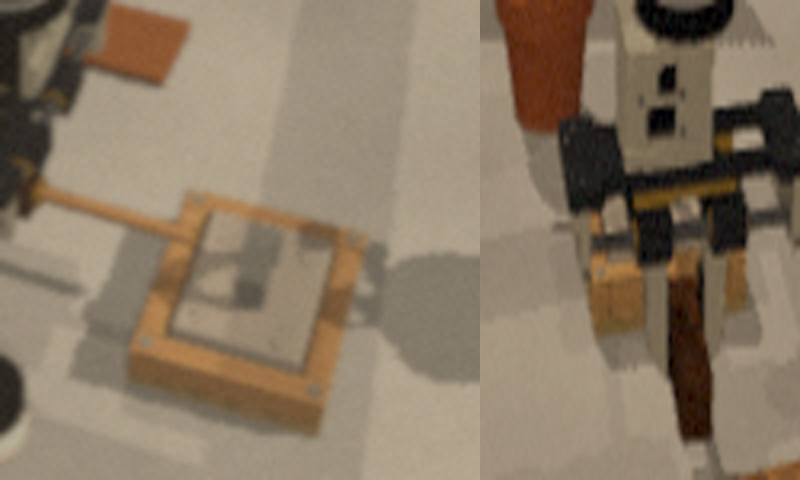

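The scene crop shows the dowel running from (40,190) to about (190,237), low and level over the mould's near rim and heading for the loop. I'm checking it against the projected loop geometry.

```bash
python3 - <<'E'
from h import *
c=cam("scene"); o=np.array([330,180])
f=lambda p:(proj(c,p)-o)*4
L=np.array([.665,.186,0])
for n,dz in(("loop top",.076),("loop mid",.053),("loop base",.036)): print(n,f(L+[0,0,dz]))
print("legs base", f(L+[-.021,0,.036]),f(L+[.021,0,.036]), "arch L/R near", f(L+[-.021,-.009,.058]),f(L+[.021,-.009,.058]))
for z in (.048,.054,.06):
  print(z,[onz(c,np.array(p)/4+o,z)[:2] for p in ((60,196),(140,221),(185,236))])
print("mould corners", [f(p) for p in ((.595,.132,.03),(.731,.124,.03),(.738,.238,.03),(.602,.245,.03))])
im=cv2.imread("pics/s6.png"); old=cv2.imread("pics/s4.png")
E
```

```text
loop top [257.7605 228.9275]
loop mid [252.9462 255.4801]
loop base [249.4965 274.506 ]
legs base [255.1877 248.9544] [243.6126 300.9229] arch L/R near [244.5015 220.9647] [232.3875 272.7419]
0.048 [array([0.6466, 0.0651]), array([0.6528, 0.1165]), array([0.6569, 0.1447])]
0.054 [array([0.6522, 0.0663]), array([0.6583, 0.1173]), array([0.6623, 0.1453])]
0.06 [array([0.6577, 0.0676]), array([0.6638, 0.118 ]), array([0.6678, 0.1458])]
mould corners [array([181.4752, 181.2106]), array([121.4526, 341.5303]), array([320.8041, 399.4131]), array([360.9945, 227.212 ])]
```

The dowel line passes within a few mm of the loop's middle, so I'm inserting in two parts and watching the force.

```bash
python3 -m creep '[[[3,15,-1,0,0,0],[2,20,0,0,0,0],[2,15,0,0,0,0],[0,0,0,0,0,0]]]'; python3 - <<'E'
from h import *
s=robot.observe();print(s["tool_rot"],s["tool_pos"],s["torque"])
im,c=shot("scene","s7"); w,_=shot("wrist","w7")
cv2.imwrite("pics/m7.png",np.hstack([cv2.resize(im[190:290,340:440],None,fx=4,fy=4,interpolation=2),cv2.resize(w[0:250,200:450],(400,400))]))
E
```

```text
time: 7.58
tool_pos: [0.6565, 0.0786, 0.2188]
tool_rot: [-3.136, -0.002, 1.504]
contact_force: [-0.3, 0.5, -1.9]
opening: 0.0259
[-3.1358 -0.0021  1.5041] [0.6565 0.0786 0.2188] [ 0.0668 -0.1269  0.0217]
```

View pics/m7.png

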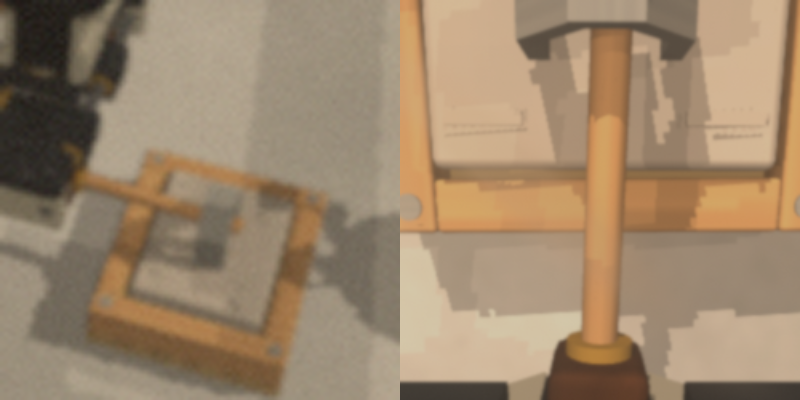

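The dowel is inside the loop. It sits at column 607 with the loop spanning 518 to 695, and in the scene crop its tip shows past the loop at (236,222). I'll push it the rest of the way, then lift.

```bash
python3 -m creep '[[[1,15,-2,0,0,0],[1,15,-1,0,0,0],[1,12,0,0,0,0],[0,0,0,0,0,0]]]' - 60 && python3 -m creep '[[[0,0,4,0,0,0],[0,0,4,0,0,0],[0,0,4,0,0,0],[0,0,4,0,0,0],[0,0,2,0,0,0]]]'; python3 -c "
from h import *
s=robot.observe();print(s['tool_rot'],s['tool_pos'],s['torque'],s['contact_force'])"
```

```text
time: 8.02
tool_pos: [0.6596, 0.1204, 0.2158]
tool_rot: [-3.136, -0.0, 1.502]
contact_force: [0.2, 0.3, -0.3]
opening: 0.0259
time: 8.43
tool_pos: [0.6593, 0.1204, 0.2345]
tool_rot: [-3.133, 0.001, 1.503]
contact_force: [0.2, 0.6, -2.1]
opening: 0.026
[-3.1334  0.0009  1.5031] [0.6593 0.1204 0.2345] [-0.1544 -0.1476 -0.0276] [ 0.2393  0.647  -2.1011]
```

```bash
python3 -m creep '[[[0,0,6,0,0,0],[0,0,8,0,0,0],[0,0,10,0,0,0],[0,0,10,0,0,0],[0,0,10,0,0,0]]]' && python3 -m creep '[[[0,0,10,0,0,0],[0,0,10,0,0,0],[0,0,6,0,0,0],[0,0,0,0,0,0],[0,0,0,0,0,0]]]'; python3 - <<'E'
from h import *
s=robot.observe();print(s["tool_rot"],s["tool_pos"],s["torque"],s["contact_force"])
im,c=shot("scene","s8"); w,_=shot("wrist","w8"); d,_=shot("side","d8")
cv2.imwrite("pics/m8.png",np.hstack([cv2.resize(im[170:290,330:450],(400,400),interpolation=2),cv2.resize(w,(400,400))]))
E
```

```text
time: 8.85
tool_pos: [0.6586, 0.1187, 0.2806]
tool_rot: [-3.129, 0.002, 1.501]
contact_force: [0.7, -0.3, -2.6]
opening: 0.0259
time: 9.27
tool_pos: [0.6591, 0.1188, 0.3148]
tool_rot: [-3.137, 0.001, 1.501]
contact_force: [-0.8, -0.2, -2.4]
opening: 0.026
[-3.1368  0.0009  1.5012] [0.6591 0.1188 0.3148] [-0.1515 -0.0508  0.019 ] [-0.7589 -0.2298 -2.3612]
```

View pics/m8.png

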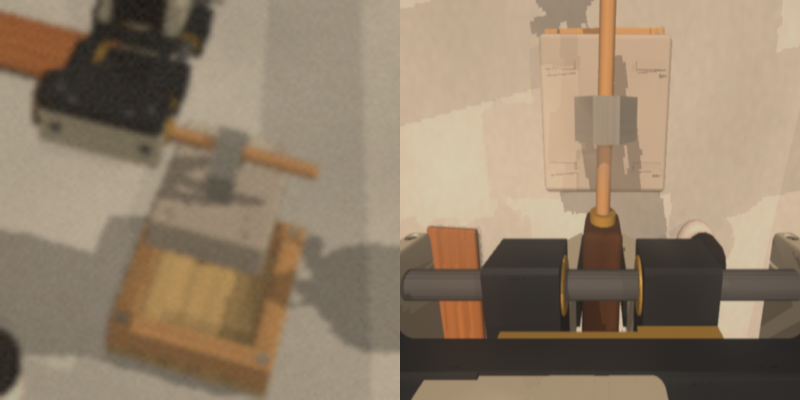

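Lift succeeded: the casting hangs level and well clear, and the wrist force is about -2.4 N. Next I measure the casting relative to the tool and refine the board's position.

```bash
python3 - <<'E'
from h import *
s=robot.observe();c=cam("wrist",s)
Q=[(225.6,36),(433.6,38),(422,191),(232,188)]
for z in (.115,.124):
    P=np.array([onz(c,q,z)[:2] for q in Q]);tl,tr,br,bl=P
    print(z,P.mean(0),[round(np.linalg.norm(a),4) for a in(tr-tl,br-bl,tl-bl,tr-br)],np.degrees(np.arctan2(*(tr-tl)[::-1])),np.degrees(np.arctan2(*(br-bl)[::-1])))
c3=cam("wrist",{"tool_pos":np.array([.4366,-.0517,.2294]),"tool_rot":np.array([3.1389,.0017,1.4066])})
im=cv2.imread("pics/w3.png");h=cv2.cvtColor(im,cv2.COLOR_BGR2HSV)
m=((h[...,1]>110)*255).astype(np.uint8)
for u in (555,580,605,635): print(u,[v for v in range(130,238) if m[v,u]][:1])
for v in (170,185,200,215,230): k=[u for u in range(500,640) if m[v,u]];print(v,k[:1],h[v,540:566:2,2])
t=[onz(c3,(u,v),0)[:2] for u,v in((548,165),(638,148),(548,230))];print(t)
S=cam("scene");d=[-2,-2.2]
q=np.array([[271,206],[313,214],[295,259],[248,248]])+d
P=np.array([onz(S,p,.015)[:2] for p in q]);print("scene board corr",P.mean(0),P)
E
```

```text
0.115 [0.6664 0.1837] [np.float64(0.0991), np.float64(0.1016), np.float64(0.0745), np.float64(0.0749)] -4.58802242977918 -4.840471798972835
0.124 [0.6664 0.184 ] [np.float64(0.094), np.float64(0.0964), np.float64(0.0707), np.float64(0.0711)] -4.588022429779189 -4.840471798972841
555 [162]
580 [157]
605 [153]
635 [148]
170 [549] [168 168 169 154 104  93  88  83  82  87 102 127 140]
185 [549] [170 170 169 155 105  92  85  83  88  94 112 139 153]
200 [549] [171 170 169 155 102  88  85  92  96  99 117 142 155]
215 [549] [169 170 170 155  95  86  84  84  91  96 108 131 147]
230 [549] [186 184 178 162  97  80  76  70  69  82 111 137 150]
[array([ 0.5813, -0.0395]), array([ 0.6353, -0.0379]), array([ 0.5818, -0.0827])]
scene board corr [ 0.662 -0.104] [[ 0.5835 -0.1688]
 [ 0.5804 -0.0463]
 [ 0.7413 -0.0383]
 [ 0.7426 -0.1626]]
```

The board is at (0.6625, -0.103) with yaw about 2°; the wrist corner and the corrected scene estimate agree within 2 mm. The casting is now at (0.666, 0.184), so it must move about -287 mm in y.

```bash
python3 -m creep '[[[0,-5,0,0,0,0],[0,-9,0,0,0,0],[0,-12,0,0,0,0],[0,-14,0,0,0,0.5],[0,-14,0,0,0,0.5]]]' && python3 -m creep '[[[0,-14,0,0,0,0.5],[0,-14,0,0,0,0.5],[0,-14,0,0,0,0.5],[0,-14,0,0,0,0.5],[0,-14,0,0,0,0.5]]]' && python3 -m creep '[[[0,-14,0,0,0,0.5],[0,-14,0,0,0,0.5],[0,-14,0,0,0,0],[0,-14,0,0,0,0],[0,-14,0,0,0,0]]]' && python3 -m creep '[[[0,-14,0,0,0,0],[0,-14,0,0,0,0],[0,-10,0,0,0,0],[0,-6,0,0,0,0],[0,-3,0,0,0,0]]]'
```

```text
time: 9.83
tool_pos: [0.6582, 0.063, 0.3107]
tool_rot: [-3.13, 0.001, 1.523]
contact_force: [-0.0, -0.1, -3.6]
opening: 0.0259
time: 10.25
tool_pos: [0.6572, -0.0171, 0.3088]
tool_rot: [-3.126, 0.003, 1.566]
contact_force: [0.1, 0.3, -2.7]
opening: 0.0258
time: 10.67
tool_pos: [0.6557, -0.0975, 0.3073]
tool_rot: [-3.124, 0.003, 1.58]
contact_force: [0.0, -0.4, -2.7]
opening: 0.0259
time: 11.08
tool_pos: [0.6552, -0.1534, 0.307]
tool_rot: [-3.124, 0.004, 1.576]
contact_force: [0.0, 0.9, -3.5]
opening: 0.0259
```

```bash
python3 -m creep '[[[1,-5,-5,0,-0.5,0],[1,-5,-8,0,-0.5,0],[1,-4,-8,0,0,0],[0,-2,-8,0,0,0],[0,0,-4,0,0,0]]]' && python3 -m creep '[[[0,0,0,0,0,0],[0,0,0,0,0,0]]]';  python3 - <<'E'
from h import *
s=robot.observe();print(s["tool_rot"],s["tool_pos"],s["torque"],s["contact_force"])
im,c=shot("scene","s9"); w,_=shot("wrist","w9"); d,_=shot("side","d9")
cv2.imwrite("pics/m9.png",np.hstack([w[:,:440][:, 180:],np.vstack([cv2.resize(im[170:280,220:340],(360,200),interpolation=2),cv2.resize(d[150:270,290:430],(360,200))])]))
E
```

```text
time: 11.5
tool_pos: [0.6588, -0.1701, 0.2713]
tool_rot: [3.139, 0.004, 1.577]
contact_force: [0.8, 0.0, -4.2]
opening: 0.0256
time: 11.67
tool_pos: [0.6585, -0.1693, 0.2686]
tool_rot: [-3.14, 0.002, 1.578]
contact_force: [0.3, -1.1, -2.3]
opening: 0.0261
[-3.1404  0.0024  1.5779] [ 0.6585 -0.1693  0.2686] [-0.1763 -0.0789 -0.0025] [ 0.2541 -1.1413 -2.2686]
```

View pics/m9.png

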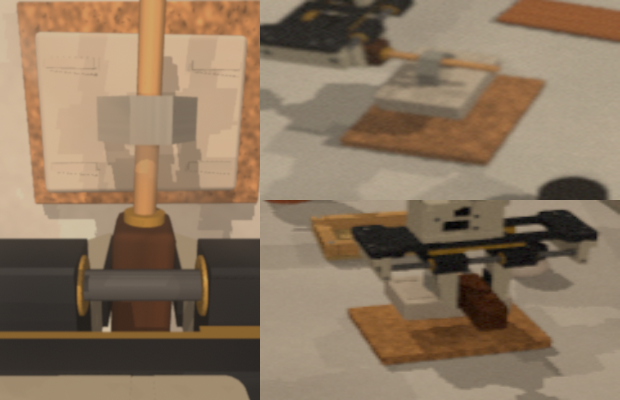

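The casting hangs level over the board and nearly square with it. In the wrist picture the slab corners are at (217,33), (425,36), (420,190) and (228,190), and the board's near-left corner is at (216,203).

```bash
python3 - <<'E'
from h import *
s=robot.observe();c=cam("wrist",s)
Q=[(217,33),(425,36),(421,190),(228,190)]
P=np.array([onz(c,q,.069)[:2] for q in Q]);tl,tr,br,bl=P
print(P.mean(0),[round(np.linalg.norm(a),4) for a in(tr-tl,br-bl,tl-bl,tr-br)],np.degrees(np.arctan2(*(tr-tl)[::-1])),np.degrees(np.arctan2(*(br-bl)[::-1])))
im=cv2.imread("pics/w9.png");h=cv2.cvtColor(im,cv2.COLOR_BGR2HSV);m=h[...,1]>95
for v in (20,80,140,190): k=np.where(m[v])[0];print(v,k.min(),k.max(),onz(c,(k.min(),v),.015)[:2],onz(c,(k.max(),v),.015)[:2])
for u in (230,300,400,430): k=np.where(m[150:235,u])[0]+150;print(u,k.max(),onz(c,(u,k.max()),.015)[:2])
E
```

```text
[ 0.6597 -0.1042] [np.float64(0.0998), np.float64(0.1042), np.float64(0.0775), np.float64(0.0762)] -0.37491396736009924 0.3937896801022881
20 0 453 [ 0.4598 -0.049 ] [ 0.7398 -0.0472]
80 0 447 [ 0.4511 -0.0842] [ 0.7398 -0.0822]
140 0 442 [ 0.4417 -0.1226] [ 0.7404 -0.1206]
190 214 437 [ 0.5837 -0.1564] [ 0.7404 -0.1553]
230 203 [ 0.5943 -0.1658]
300 234 [ 0.6438 -0.189 ]
400 202 [ 0.715  -0.1643]
430 202 [ 0.7363 -0.1641]
```

Casting at (0.660, -0.104) against board centre (0.662, -0.100), which is good. Now lowering gently, with 4 mm of correction in y.

```bash
python3 -m creep '[[[1,2,-5,0,0,0],[0,1,-5,0,0,0],[0,0,-5,0,0,0],[0,0,-4,0,0,0],[0,0,0,0,0,0]]]' && python3 -m creep '[[[0,0,-3,0,0,0],[0,0,-3,0,0,0],[0,0,0,0,0,0]]]' && python3 -m creep '[[[0,0,-3,0,0,0],[0,0,-3,0,0,0],[0,0,-2,0,0,0],[0,0,0,0,0,0]]]'
```

```text
time: 12.23
tool_pos: [0.6601, -0.1654, 0.2503]
tool_rot: [3.138, 0.004, 1.579]
contact_force: [-0.3, 0.4, -2.6]
opening: 0.0259
time: 12.48
tool_pos: [0.66, -0.1654, 0.2433]
tool_rot: [3.139, 0.004, 1.579]
contact_force: [-0.6, 0.5, -2.4]
opening: 0.0258
time: 12.82
tool_pos: [0.66, -0.1656, 0.2345]
tool_rot: [3.139, 0.004, 1.579]
contact_force: [0.1, 0.0, -1.8]
opening: 0.0259
```

```bash
python3 -m creep '[[[0,0,-2,0,0,0],[0,0,0,0,0,0],[0,0,0,0,0,0]]]'; python3 - <<'E'
from h import *
for i in range(2):
    s=robot.observe();print(s["tool_pos"],s["torque"],s["contact_force"])
    w,c=shot("wrist",f"w10{i}")
h=cv2.cvtColor(w,cv2.COLOR_BGR2HSV);a=cv2.imread("pics/w9.png")
E
python3 -m creep '[[[0,0,-2,0,0,0],[0,0,-1,0,0,0],[0,0,0,0,0,0]]]'; python3 - <<'E'
from h import *
s=robot.observe();print(s["tool_pos"],s["torque"],s["contact_force"])
E
```

```text
time: 13.07
tool_pos: [0.6603, -0.1657, 0.2331]
tool_rot: [3.137, 0.004, 1.578]
contact_force: [-0.2, 0.4, -1.1]
opening: 0.0258
[ 0.6603 -0.1657  0.2331] [-0.0051 -0.103  -0.0391] [-0.1665  0.3915 -1.1394]
[ 0.6604 -0.1657  0.2332] [ 0.0563 -0.1189  0.0507] [-0.704   0.6639 -2.193 ]
time: 13.42
tool_pos: [0.6605, -0.1657, 0.2307]
tool_rot: [3.136, 0.005, 1.578]
contact_force: [0.0, -0.4, -0.9]
opening: 0.0261
[ 0.6605 -0.1657  0.2307] [ 0.03   -0.1192 -0.0303] [ 0.0383 -0.4441 -0.8855]
```

The x-torque is back at its unloaded value, so the casting stands on the board. Drawing the rod out along its axis, slowly at first.

```bash
python3 -m creep '[[[0,0,-2,0,0,0],[0,-5,0,0,0,0],[0,-6,0,0,0,0],[0,-8,0,0,0,0],[0,-8,0,0,0,0]]]' && python3 -m creep '[[[-1,-9,0,0,0,0],[0,-9,0,0,0,0],[0,-9,0,0,0,0],[-1,-9,0,0,0,0],[0,-9,0,0,0,0]]]' && python3 -m creep '[[[0,-9,0,0,0,0],[-1,-9,0,0,0,0],[0,-9,0,0,0,0],[0,-9,0,0,0,0],[0,0,0,0,0,0]]]';  python3 - <<'E'
from h import *
s=robot.observe();print(s["tool_pos"],s["torque"],s["contact_force"])
w,c=shot("wrist","w11");shot("scene","s11")
h=cv2.cvtColor(w,cv2.COLOR_BGR2HSV)
E
```

```text
time: 13.83
tool_pos: [0.6606, -0.1933, 0.2285]
tool_rot: [3.136, 0.004, 1.581]
contact_force: [0.1, -0.8, -0.2]
opening: 0.0258
time: 14.25
tool_pos: [0.658, -0.2449, 0.2285]
tool_rot: [3.136, 0.005, 1.579]
contact_force: [-0.2, 0.9, -0.2]
opening: 0.0259
time: 14.67
tool_pos: [0.6563, -0.2878, 0.2284]
tool_rot: [3.135, 0.006, 1.576]
contact_force: [0.1, 0.1, -0.9]
opening: 0.0261
[ 0.6563 -0.2878  0.2284] [-0.0328 -0.0518 -0.0001] [ 0.0545  0.123  -0.8805]
```

The rod is out by 122 mm, so its tip is about 60 mm clear of the loop's middle. I raise it, go -x first (staying away from the casting and bottle), then +y to the tray.

```bash
python3 -m creep '[[[-10,0,15,0,0,0],[-30,0,20,0,0,0],[-38,0,15,0,0,0],[-38,0,5,0,0,-1],[-38,5,0,0,0,-1]]]' && python3 -m creep '[[[-35,15,0,0,0,-1],[-15,33,0,0,0,-1],[-5,38,0,0,0,-1],[0,38,0,0,0,-1],[0,38,0,0,0,-0.5]]]' && python3 -m creep '[[[0,38,-5,0,0,0],[0,25,-10,0,0,0],[0,10,-10,0,0,0],[0,0,0,0,0,0],[0,0,0,0,0,0]]]'
```

```text
time: 15.18
tool_pos: [0.5029, -0.2767, 0.2819]
tool_rot: [3.133, 0.004, 1.549]
contact_force: [-0.6, -0.4, -0.3]
opening: 0.026
time: 15.6
tool_pos: [0.4374, -0.1117, 0.2843]
tool_rot: [3.131, 0.007, 1.456]
contact_force: [1.0, -0.4, -0.0]
opening: 0.0261
time: 16.02
tool_pos: [0.4345, -0.0266, 0.2612]
tool_rot: [3.128, 0.005, 1.466]
contact_force: [0.1, -0.3, -1.1]
opening: 0.0258
```

```bash
python3 -m creep '[[[0,0,-18,0.2,0.4,0],[0,0,-20,0.2,0.4,0],[0,0,-18,0,0,0],[0,0,-8,0,0,0],[0,0,0,0,0,0]]]' && python3 -m creep '[[[0,0,-3,0,0,0],[0,0,0,0,0,0]]]'; python3 - <<'E'
from h import *
s=robot.observe();print(s["tool_pos"],s["tool_rot"],s["torque"],s["contact_force"])
E
```

```text
time: 16.43
tool_pos: [0.4368, -0.0297, 0.1988]
tool_rot: [3.134, 0.001, 1.465]
contact_force: [-0.3, -0.6, -1.0]
opening: 0.026
time: 16.6
tool_pos: [0.4375, -0.031, 0.1965]
tool_rot: [3.133, 0.001, 1.464]
contact_force: [-0.6, 0.0, -0.6]
opening: 0.0256
[ 0.4375 -0.031   0.1965] [3.1328 0.0012 1.4638] [-0.0409 -0.0825  0.0618] [-0.628   0.0461 -0.5865]
```

```bash
python3 -m creep '[[[0,0,-3,0,0,0],[0,0,-3,0,0,0],[0,0,0,0,0,0],[0,0,0,0,0,0]]]' && python3 -m creep '[[[0,0,-2,0,0,0],[0,0,-1,0,0,0],[0,0,0,0,0,0]]]'
```

```text
time: 16.93
tool_pos: [0.4384, -0.0317, 0.1922]
tool_rot: [3.128, 0.002, 1.463]
contact_force: [0.5, 0.7, -0.1]
opening: 0.0258
time: 17.18
tool_pos: [0.4386, -0.0316, 0.1895]
tool_rot: [3.127, 0.002, 1.463]
contact_force: [0.5, 0.4, -0.4]
opening: 0.0259
```

```bash
python3 -m creep '[[[0,0,-2,0.1,0.7,0],[0,0,-1,0,0,0],[0,0,0,0,0,0]]]' && python3 -m creep '[[[0,0,-1,0,0,0],[0,0,0,0,0,0]]]'
```

```text
time: 17.43
tool_pos: [0.4386, -0.0316, 0.1868]
tool_rot: [3.141, 0.002, 1.464]
contact_force: [-0.1, -0.5, 0.3]
opening: 0.0262
time: 17.6
tool_pos: [0.4386, -0.0315, 0.1871]
tool_rot: [3.14, 0.002, 1.464]
contact_force: [0.1, -0.1, -1.6]
opening: 0.026
```

At the original grasp height and upright, so I release and back off straight up.

```bash
python3 -m creep '[[[0,0,0,0,0,0],[0,0,0,0,0,0],[0,0,0,0,0,0],[0,0,0,0,0,0],[0,0,0,0,0,0]]]' -0.2 && python3 -m creep '[[[0,0,0,0,0,0],[0,0,0,0,0,0],[0,0,0,0,0,0],[0,0,5,0,0,0],[0,0,15,0,0,0]]]' -0.5 && python3 -m creep '[[[0,0,30,0,0,0],[0,-20,30,0,0,0],[0,-30,25,0,0,0],[0,0,30,0,0,0],[0,0,30,0,0,0]]]'; python3 - <<'E'
from h import *
s=robot.observe();print(s["tool_pos"],s["tool_rot"])
im,c=shot("scene","s12"); w,_=shot("wrist","w12"); d,_=shot("side","d12")
cv2.imwrite("pics/m12.png",np.vstack([cv2.resize(w,(560,350)),np.hstack([cv2.resize(im[150:270,230:400],(354,250)),cv2.resize(d[150:270,230:420][:, :99*2],(206,250))])]))
E
```

```text
time: 18.02
tool_pos: [0.4388, -0.0315, 0.1869]
tool_rot: [3.14, 0.002, 1.464]
contact_force: [-0.0, -0.3, -0.3]
opening: 0.0529
time: 18.43
tool_pos: [0.4379, -0.0314, 0.2053]
tool_rot: [-3.138, 0.001, 1.464]
contact_force: [-0.9, 0.4, 0.6]
opening: 0.0689
time: 18.85
tool_pos: [0.4353, -0.0822, 0.3544]
tool_rot: [-3.127, -0.0, 1.466]
contact_force: [0.7, -0.6, 0.0]
opening: 0.0689
[ 0.4353 -0.0822  0.3544] [-3.1273 -0.0004  1.4659]
```

Moving up to a spot where the wrist camera sees tray and board unobstructed, for the final check picture.

```bash
python3 -m creep '[[[15,-8,25,0,0,0],[20,-8,25,0,0,1],[20,-8,20,0,0,2],[20,-8,20,0,0,2],[20,-8,15,0,0,1]]]' -1 && python3 -m creep '[[[0,0,0,0,0,0],[0,0,0,0,0,0],[0,0,0,0,0,0]]]'; python3 - <<'E'
from h import *
im,c=shot("scene","s13"); w,_=shot("wrist","w13"); d,_=shot("side","d13")
s=robot.observe();print(s["tool_pos"],s["tool_rot"])
cv2.imwrite("pics/m13.png",np.vstack([w[:300,:],np.hstack([cv2.resize(im[150:270,230:400],(354,250)),cv2.resize(d[130:270,220:420],(286,250))])]))
E
```

```text
time: 19.42
tool_pos: [0.5279, -0.1196, 0.4563]
tool_rot: [-3.112, -0.005, 1.578]
contact_force: [-0.1, -0.4, 0.5]
opening: 0.0911
time: 19.67
tool_pos: [0.5303, -0.1202, 0.4545]
tool_rot: [-3.111, -0.005, 1.578]
contact_force: [0.5, 0.6, -0.0]
opening: 0.0918
[ 0.5299 -0.1201  0.4548] [-3.1108 -0.0056  1.5784]
```

View pics/m13.png

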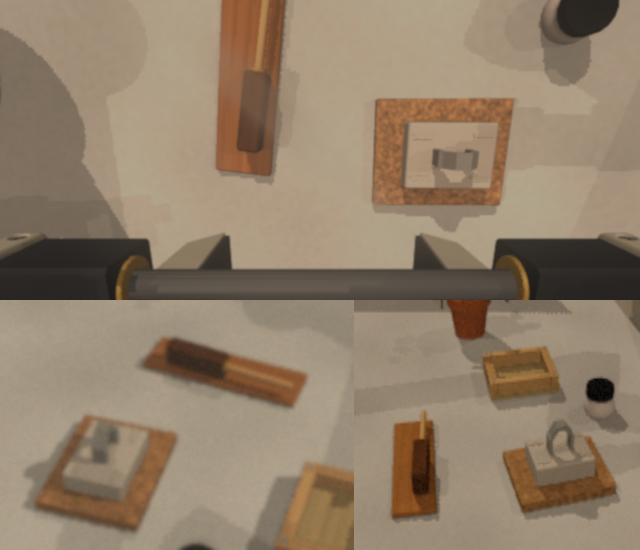

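The casting stands flat and square on the board (slab from (408,123) to (491,188), board from (376,98) to (500,205)). The rod lies along the tray. Now putting numbers on it.

```bash
python3 - <<'E'
from h import *
c=cam("wrist")
g=lambda Q,z:np.array([onz(c,q,z)[:2] for q in Q])
B=g([(377,98),(513,98),(500,205),(374,204)],.015);S=g([(408,123),(497,122),(491,188),(406,188)],.043)
H=g([(243,71),(269,70),(262,152),(238,150)],.042)
e=lambda a,b:np.degrees(np.arctan2(*(b-a)[::-1]))
print("board",B.mean(0),e(B[0],B[1]),e(B[3],B[2]),"slab",S.mean(0),e(S[0],S[1]),e(S[3],S[2]),"off",S.mean(0)-B.mean(0))
hd=(H[0]+H[1]-H[2]-H[3])/2; print("handle",H.mean(0),"len",np.linalg.norm(hd),"cw deg",np.degrees(np.arctan2(*hd)))
t=g([(222,0),(217,168),(271,175),(285,0)],.008);print("tray pts",t)
L=t[0]-t[1];u=L/np.linalg.norm(L);n=np.array([u[1],-u[0]]);mid=(t[1]+t[2])/2
r=H.mean(0)-mid;print("tray cw",np.degrees(np.arctan2(*L)),"width",(t[2]-t[1])@n,"handle x in tray",r@n,"y in tray",r@u-.115)
d=g([(266,3),(258,68)],.025);dd=d[0]-d[1];print("dowel cw",np.degrees(np.arctan2(*dd)))
E
```

```text
board [ 0.661  -0.1008] 0.37131126230984257 0.45684611853136037 slab [ 0.6635 -0.1002] 1.1289553329751818 0.8407187752204257 off [0.0025 0.0006]
handle [ 0.4402 -0.0535] len 0.08797042377999892 cw deg 6.991389926987452
tray pts [[ 0.4029  0.0681]
 [ 0.3832 -0.1234]
 [ 0.4521 -0.1316]
 [ 0.4741  0.068 ]]
tray cw 5.870977657664891 width 0.06935285406729873 handle x in tray 0.014861526566463614 y in tray -0.039094543909714674
dowel cw 9.838021959426912
```

The handle is 10 to 15 mm off the tray's centre line (limit 25 mm), and everything else has wide margin. Handing in.

```bash
python3 -c "
from cell import robot
print(robot.hand_in(), robot.observe()['time'])"
```

```text
the job is handed in; nothing more can be done
the job is handed in; nothing more can be done
```

The job is done and handed in after about 20 s of robot time; `hand_in()` gives no verdict. The arm took the rod from the tray, put the dowel through the loop and lifted the casting level out of the mould. It then set the casting on the cork board, drew the rod out and laid it back on the tray.

Last checks, from the wrist picture:
- **Casting:** about 3 mm from the board's centre in x and 1 mm in y, and square within about 1°. It looks flat in all three views.
- **Rod on the tray:** about 39 mm from the tray's middle (limit 80 mm). Its direction is 1° off the tray's by the handle edges and 4° by the dowel. It looks flat in the side view; I took no tilt measurement.
- **Rod off the centre line:** this was the tightest margin. The picture gives about 15 mm and the gripper pose at release gives about 10 mm, against a limit of 25 mm.
- **Gripper:** open, well above everything and touching nothing.
- **Plant, bottle and jar:** I steered clear of all three and saw no unexpected contact force. The jar and plant were in the final view, but I did not re-measure any of them.

Two measurements disagreed along the way:
- **Scene camera:** it sat about 2 pixels off the wrist camera at the mould, so I used the wrist measurements.
- **Hanging casting:** it measured about 9 mm lower than the grasp geometry predicted, probably from rod droop, so I lowered it in small steps until the wrist torque showed no load.

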